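# Clip the window panel into the transport rack

### The job

Take the instrument cover panel with the window out of the wooden stand and push it straight down into the empty spring-clip slot of the aluminium rack until it is fully home on the rack's floor, held by the clip, then let go. Leave the plain panel standing where it is.

Things in the scene. Friction and masses are not known exactly. Their poses are not given: they have to be found in the camera images.
- window_panel: Grey panel to be racked, upright: 110 mm wide (y), 12 thick (x), 120 high (z), 0.16 kg. Window through it 41 to 86 mm above the foot; grip the 34 mm rail above it across the thickness. Faces alike, each with a latch groove 16 to 35 mm above the foot. Origin: centre of underside. Starts loose, 15 mm deep, in either place of the stand, foot 8 mm above the worktop; lifts straight out.
- plain_panel: The other loose grey panel: 80 mm wide (its y), 12 mm thick (its x), 120 mm high, no window. It stands in the other place of the stand, 150 mm away centre to centre along the panels' width. Origin: centre of the underside. Leave it there.
- free_slot: Empty slot, fixed. Origin: mid-slot on rack floor, 8 mm above the worktop, where the panel's underside rests; panel width along y, thickness along x, z up. End guides 66 mm high, play 2 mm in x, 3 mm in y, top 20 mm flared to take a foot 8 mm off. Two leaf springs resist it from 29 mm up, at most 12 N (weight is not enough), then snap into the grooves 21 mm above the floor.
- full_slot: The rack's loaded slot (fixed), 80 mm from the empty one along the slots' x, on either side of it. It holds a panel like the one to be racked, whose top is 120 mm above the slot's floor. Origin and axes as for the empty slot.
Things that resemble listed ones, but are neither listed nor needed, are in the scene too. What is shaped like the plain_panel but yellow is not meant.

How it is judged:
At the end, for the whole second after the job is handed in: The window panel is in the empty slot with its underside within 5 mm of the rack's floor, within 10 mm of the slot's middle, lined up and upright within 10 degrees, at rest and released; the plain panel still stands in the stand within 30 mm of its start (horizontal distance between window_panel and free_slot below 0.01 m and z of window_panel in the frame of free_slot below 0.005 m and angle between the y axis of window_panel and the y axis of free_slot, either way round below 0.17 rad and angle between window_panel's own z axis and vertical below 0.17 rad and linear speed of window_panel below 0.02 m/s and distance of plain_panel from where it was at the start of the episode below 0.03 m and angle between plain_panel's own z axis and vertical below 0.35 rad); the robot touches nothing.
It fails at once if the plain panel is taken out of the stand or knocked over (distance of plain_panel from where it was at the start of the episode above 0.03 m or angle between plain_panel's own z axis and vertical above 0.35 rad).
It also fails if it takes over 43 s, if anything falls off the work surface, if the arm or the gripper's body presses on something with over 40 N, if the wrist force passes 120 N, or if a joint passes its speed limit or range.

### The arm

A 6-joint arm with a two-finger parallel gripper is mounted at the origin on a cart in front of the work surface, level with it; the furniture and walls round the work are solid. World frame = base frame: x ahead of the robot, y to its left, z up, the work surface at z = 0. Lengths are in m, angles in rad, forces in N, time in s.
With the tool pointing down it reaches from about 0.275 to 0.75 m from the base axis. Payload 10.2 kg.
Tool frame: the origin (TCP) lies at the very end of the fingers, on their centre line; the grasp point (between the pads) lies robot.grip_point_offset behind it (robot.grip_point_offset is the distance from the TCP to the grasp point, in m); z points along the fingers, y is the line along which they close (so a half turn about z gives the same grasp; the last joint's range is limited). The gripper opens to 85 mm and grips with 20 to 120 N. Pads are 22 mm wide; open, the fingers measure 114 mm over their backs; the gripper's body (76 mm by 85 mm) begins 54 mm behind the grasp point. The pads swing forward as they close: fully open they stand 13 mm farther back than shut.
Start: joints at [-1.42, 0.313, 1.498, -0, 1.331, -0.223], TCP at [0.192, -0.489, 0.231] pointing down, gripper open.
Joint ranges: [-2.94, 2.94], [-0.97, 2.17], [0.19, 2.56], [-1.23, 4.37], [0.02, 3.11], [-2.88, 2.88]. Speed limits (rad/s): [2.39, 2.39, 3.01, 3.14, 3.14, 3.14].

### API

Orientations are given as a rotation vector (axis times angle).
In Python, from plant import readout, imaging, robot gives the robot as it stands. The module is installed in compiled form; this text tells all that it offers.
- The arm moves only by the tool drive_tool, never from a script. Its argument "moves" is one flat list of numbers, 5 for each row, row after row: the opening, from 0 (shut) to 1 (fully open), then the shift along the tool's x, y, z normalised to -1 to 1, where 1 is 0.1 m, then the turn about the tool's z normalised to -1 to 1, where 1 is pi rad. A call has 1 to 12 rows; each row is the pose to reach, as a shift and turn from the pose commanded when the call began, along the tool's axes at that moment, turning the shorter way round; what a row does not reach only later rows make up. A row lasts 1/12 s, in which the tool goes at most 41.7 mm and 7.16 degrees, less where a joint would pass 70% of its speed; a pose out of reach is approached as far as the arm can. A call with a number of a shift or a turn outside -1 to 1 is refused whole. A call with a gripper value outside its range is refused whole. The fingers move at their own pace and stop on an object; "squeeze" is the grip in N (left out, the last holds). Time passes only in rows, so rows that repeat a pose let the fingers close. It gives the time, the measured TCP pose, the force, the opening and the grip force at its end, in the units of the state.
- readout.observe(): the state, without advancing time (a new reading comes with each control period).
- imaging.get_image(name): name is "scene" or "top" or "wrist"; returns a dict with "frame" (420x560x3 uint8, red, green, blue), "camera_matrix" (3x3 intrinsics, pixels), "R" (3x3) and "t" (3): a world point X has camera coordinates R X + t. Camera axes: x right, y down, z forward; pixel columns grow to the right and rows downward; lengths in m; the calibration is good to about 2 mm. A picture is of the moment at which its call begins. There is no depth.
- robot.close_job(): hands the job in; it is judged then, once.
The state is a dict: "t": time; "joints": joint angles; "qvel": joint speeds; "joint_torque": joint torques, N m; "eef_pos": TCP position; "tcp_rot": TCP orientation; "force": force on the tool from outside, world axes, zero at the start; "ft_torque": the same for the moment, N m; "width": finger opening in m; "finger_force": force on a finger pad.
Only numpy, scipy, OpenCV 4.12 (cv2) and the standard library are available. Lean on these libraries where they do the work, as an engineer would, in place of code of your own. Each camera call takes 0.05 s, during which the arm holds its last target. There are 200 camera calls.

## Working session

There is one attempt and no reset: what is moved stays moved. The work goes in short steps, Python scripts to look and compute and a tool call to move; the robot and the scene stay as the last step left them, time stands still between calls to the robot, and variables do not carry over. Pictures are saved under pics/ and viewed, at most 10 in all, crops included, and the job is handed in when it is done.

Besides the shell and the picture viewer there is one more tool, called after "Emit:" as a command line: name --argument value ..., lists and objects as JSON in quotes. drive_tool: Moves the arm, as the interface text tells. Its arguments: {"type":"object","properties":{"moves":{"type":"array","items":{"type":"number"}},"squeeze":{"type":"number"}},"required":["moves"]}

```bash
mkdir -p pics
cat > h.py <<'E'
import numpy as np, cv2
from plant import readout, imaging, robot
def snap(n,f=None):
    d=imaging.get_image(n); im=cv2.cvtColor(d['frame'],cv2.COLOR_RGB2BGR)
    if f: cv2.imwrite('pics/'+f,im); np.savez('pics/'+f[:-4],K=d['camera_matrix'],R=d['R'],t=d['t'])
    return d
def ray(f,u,v,z):
    c=np.load('pics/'+f+'.npz'); K,R,t=c['K'],c['R'],c['t']
    o=-R.T@t; d=R.T@np.linalg.solve(K,[u,v,1.]); return (o+d*(z-o[2])/d[2]).round(4)
def proj(f,X):
    c=np.load('pics/'+f+'.npz'); p=c['K']@(c['R']@np.array(X)+c['t']); return (p[:2]/p[2]).round(1)
E
python3 - <<'E'
from h import *
snap('scene','s0.png');snap('top','t0.png')
a=cv2.imread('pics/s0.png');b=cv2.imread('pics/t0.png')
print(readout.observe(),robot.grip_point_offset)
for f in('s0','t0'):
    c=np.load('pics/'+f+'.npz');print(c['K'],-c['R'].T@c['t'])
E
```

```text
{'t': 0.1, 'joints': array([-1.42042930e+00,  3.13394373e-01,  1.49831645e+00, -3.01904274e-05,
        1.33097181e+00, -2.23378080e-01]), 'qvel': array([ 0.00045853, -0.00231819, -0.0019497 ,  0.0003108 , -0.00039664,
       -0.00028905]), 'joint_torque': array([ 3.40406965e-03, -4.12895572e+01, -2.60139155e+01, -1.12200382e-04,
        3.06227572e-03, -2.62109114e-05]), 'eef_pos': array([ 0.19164025, -0.48855001,  0.23080894]), 'tcp_rot': array([-3.08582433e+00, -5.83475007e-01, -1.64537655e-05]), 'force': array([-0.17773408, -0.33314978, -0.74879538]), 'ft_torque': array([ 0.07385817, -0.03924383, -0.01524735]), 'finger_force': 0.0, 'width': 0.08581915705917637} 0.0187
[[489.35861865   0.         278.96014292]
 [  0.         489.35861865 210.52369374]
 [  0.           0.           1.        ]] [-0.14927944  0.88907864  1.19891033]
[[539.24117011   0.         288.25497041]
 [  0.         539.24117011 206.22168889]
 [  0.           0.           1.        ]] [0.34524509 0.00715629 1.72682414]
```

View pics/s0.png

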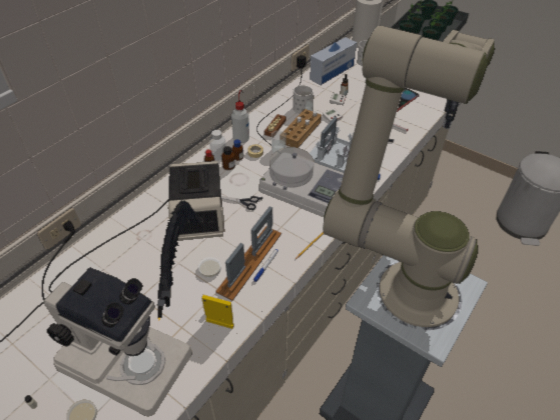

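View pics/t0.png

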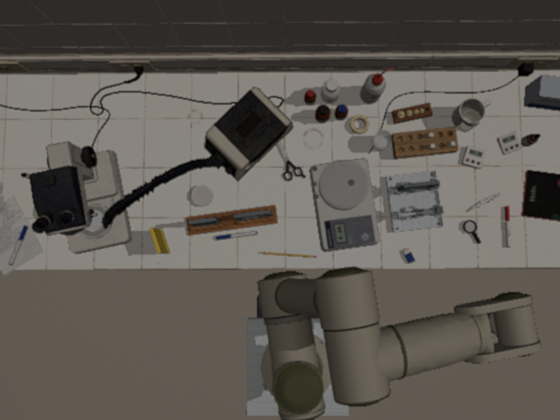

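The stand is at top px (231,220) and scene px (250,262). The rack is at top px (414,202) and scene px (345,150). Things that could be taken for the target:
- the stand's left panel, scene (235,263), no window visible
- the stand's right panel, scene (262,228), seems to have the window
- the yellow panel, scene (218,310), which is the distractor
- the panel in the rack, scene (328,135), already loaded

I'll check this in one close crop.

Run:
```python
from h import *
a=cv2.imread('pics/s0.png');b=cv2.imread('pics/t0.png')
r=lambda i,x,y,w,h:cv2.resize(i[y:y+h,x:x+w],(400,300),interpolation=cv2.INTER_CUBIC)
cv2.imwrite('pics/c0.png',np.vstack([np.hstack([r(a,200,200,100,75*4//3)[:300],r(a,300,105,100,75)]),np.hstack([r(b,180,185,104,78),r(b,370,160,84,63)])]))
```

```text
(no output)
```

View pics/c0.png

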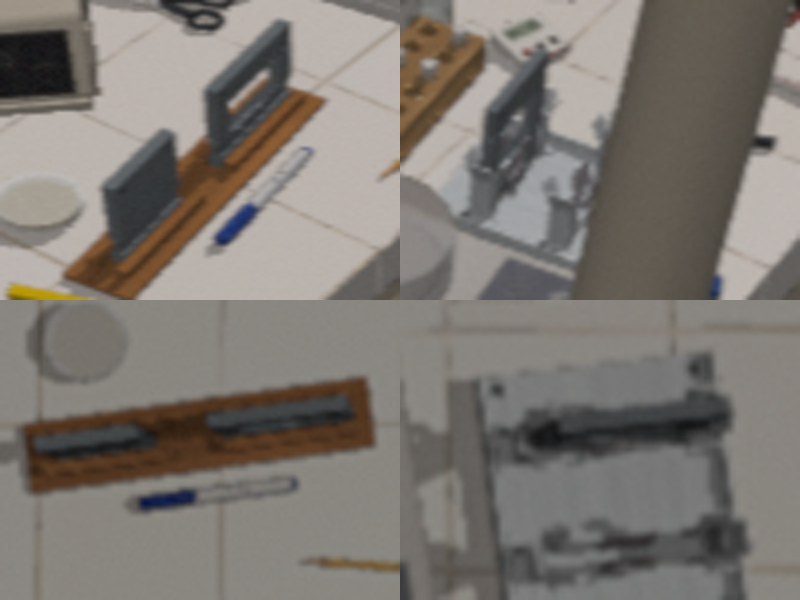

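The window panel is the stand's right-hand one, at top px (234,215) to (272,211), with the window clearly visible. In the rack the far slot is full and the near slot (396,214)–(438,210) is free.

Run:
```python
from h import *
P=lambda *a:ray('t0',*a)
for n,a,b,z in(('win',(234.1,215.4),(272,211),.128),('plain',(189,221),(218.5,217.5),.128),('free',(396.3,213.6),(439,210),.074),('full',(400,187.5),(438.5,183),.128)):
    p,q=P(*a,z),P(*b,z);d=p-q;print(n,p,q,(p+q)/2,np.linalg.norm(d),np.degrees(np.arctan2(-d[0],d[1])))
from scipy.spatial.transform import Rotation as R
s=readout.observe();print(R.from_rotvec(s['tcp_rot']).as_matrix().round(3))
snap('wrist','w0.png');c=np.load('pics/w0.npz')
Rm=R.from_rotvec(s['tcp_rot']).as_matrix();o=-c['R'].T@c['t'];print('cam in tool',Rm.T@(o-s['eef_pos']),(c['R']@Rm).round(2),c['K'][0])
```

```text
win [0.4689 0.1854 0.128 ] [0.4815 0.0725 0.128 ] [0.4752  0.12895 0.128  ] 0.11360092429201447 6.368040377678713
plain [0.4528 0.3197 0.128 ] [0.4628 0.2319 0.128 ] [0.4578 0.2758 0.128 ] 0.08836764113633451 6.497715361676217
free [ 0.4762 -0.3068  0.074 ] [ 0.4867 -0.4377  0.074 ] [ 0.48145 -0.37225  0.074  ] 0.13132044776043061 4.586098896170864
full [ 0.55   -0.3093  0.128 ] [ 0.5629 -0.4241  0.128 ] [ 0.55645 -0.3667   0.128  ] 0.11552250862927098 6.411393805965443
[[ 0.931  0.365 -0.   ]
 [ 0.365 -0.931  0.001]
 [ 0.    -0.001 -1.   ]]
cam in tool [ 0.07681995 -0.00035447 -0.14217082] [[ 0.    1.    0.  ]
 [-0.95  0.   -0.3 ]
 [-0.3  -0.    0.95]] [293.57610688   0.         278.10718209]
```

Run:
```python
from h import *
a,b=np.load('pics/s0.npz'),np.load('pics/t0.npz')
PM=lambda c:c['K']@np.c_[c['R'],c['t']]
for n,p,q in(('neck tip',(184,207),(222,158)),('neck base',(163,300),(108,218)),('box corner',(170,165),(252,90)),('platter',(292,160),(345,180)),('win top',(268,210),(272,211)),('full top',(332,122),(438.5,183))):
    X=cv2.triangulatePoints(PM(a),PM(b),np.array(p,float).reshape(2,1),np.array(q,float).reshape(2,1));print(n,(X[:3]/X[3]).ravel().round(3))
```

```text
neck tip [0.656 0.234 0.137]
neck base [0.455 0.535 0.2  ]
box corner [0.85  0.133 0.134]
platter [ 0.571 -0.151  0.106]
win top [0.486 0.075 0.103]
full top [ 0.571 -0.43   0.098]
```

Emit:
drive_tool --moves '[1,1,-0.96,-0.3,-0.4167,1,1,-0.96,-0.3,-0.4167,1,1,-0.96,-0.3,-0.4167,1,1,-0.96,-0.3,-0.4167,1,1,-0.96,-0.3,-0.4167,1,1,-0.96,-0.3,-0.4167,1,1,-0.96,-0.3,-0.4167,1,1,-0.96,-0.3,-0.4167,1,1,-0.96,-0.3,-0.4167,1,1,-0.96,-0.3,-0.4167,1,1,-0.96,-0.3,-0.4167,1,1,-0.96,-0.3,-0.4167]'

```text
t: 1.15
eef_pos: [0.2497, -0.3628, 0.2611]
tcp_rot: [-2.091, -2.344, -0.0]
force: [1.1, -0.3, -0.1]
width: 0.0853
finger_force: 0.0
```

Emit:
drive_tool --moves '[1,0.93,0.55,0,0,1,0.93,0.55,0,0,1,0.93,0.55,0,0]'

```text
t: 1.4
eef_pos: [0.2945, -0.2617, 0.2611]
tcp_rot: [-2.096, -2.339, -0.001]
force: [0.7, -0.7, 1.0]
width: 0.0854
finger_force: 0.0
```

Emit:
drive_tool --moves '[1,0.93,0.55,0,0,1,0.93,0.55,0,0,1,0.93,0.55,0,0]'

```text
t: 1.65
eef_pos: [0.3388, -0.1628, 0.2614]
tcp_rot: [2.095, 2.341, 0.001]
force: [-0.2, -1.1, 0.2]
width: 0.0853
finger_force: 0.0
```

Emit:
drive_tool --moves '[1,0.93,0.55,0,0,1,0.93,0.55,0,0,1,0.93,0.55,0,0]'

```text
t: 1.9
eef_pos: [0.383, -0.0642, 0.2614]
tcp_rot: [2.095, 2.341, 0.001]
force: [1.5, -0.7, -0.2]
width: 0.0852
finger_force: 0.0
```

Emit:
drive_tool --moves '[1,0.93,0.55,0,0,1,0.93,0.55,0,0,1,0.93,0.55,0,0]'

```text
t: 2.15
eef_pos: [0.4273, 0.0346, 0.2613]
tcp_rot: [-2.094, -2.342, -0.001]
force: [-0.0, -0.3, 0.4]
width: 0.0853
finger_force: 0.0
```

Emit:
drive_tool --moves '[1,0.93,0.55,0,0,1,0.93,0.55,0,0,1,0.93,0.55,0,0,1,0.93,0.55,0,0,1,0.93,0.55,0,0]'

```text
t: 2.57
eef_pos: [0.4709, 0.1307, 0.2608]
tcp_rot: [-2.093, -2.342, 0.001]
force: [-0.8, -0.6, 0.5]
width: 0.0852
finger_force: 0.0
```

Run:
```python
from h import *
snap('wrist','w1.png');s=readout.observe();print(s['eef_pos'],s['joints'],s['t'])
```

```text
[0.47076091 0.12986806 0.26097732] [ 2.88615957e-02  2.10696542e-01  1.55231245e+00 -2.83471952e-04
  1.37940191e+00 -8.24116130e-02] 2.6167
```

View pics/w1.png

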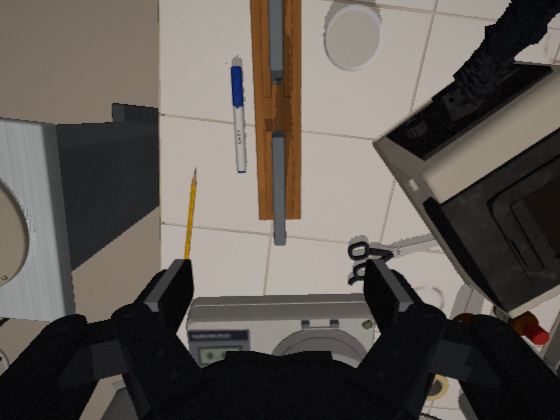

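The wrist view shows the window panel's top edge in line with the fingers, from px (279,133) to (279,243). The plain panel is beyond it at (277,40).

Run:
```python
from h import *
for z in(.128,):
  p,q=ray('w1',278.3,133,z),ray('w1',279.5,243,z);d=p-q;print(p,q,(p+q)/2,np.linalg.norm(d),np.degrees(np.arctan2(-d[0],d[1])))
im=cv2.imread('pics/w1.png').astype(int)
for v in(150,190,225,240,245): print(v,im[v,266:294].sum(1)//3)
print(im[225:252,279].sum(1)//3, im[122:142,278].sum(1)//3)
```

```text
[0.4643 0.1911 0.128 ] [0.4778 0.0828 0.128 ] [0.47105 0.13695 0.128  ] 0.10913816930845047 7.105481477680203
150 [74 77 80 80 80 72 69 82 88 87 88 86 87 87 87 89 85 77 62 47 53 55 56 66
 79 74 59 61]
190 [66 77 75 72 74 71 68 65 84 91 88 90 90 90 91 91 89 87 66 52 74 76 75 73
 72 73 66 58]
225 [173 173 173 172 161 146 143 117  85  84  90  90  91  90  90  91  88  86
  79 127 175 174 175 174 174 175 175 173]
240 [177 175 163 145 144 151 175 150  92  80  89  88  90  91  89  90  92  90
  87 109 153 174 175 174 175 174 171 174]
245 [175 167 155 151 159 172 174 174 160 128 119 121 120 119 121 120 121 120
 126 153 174 174 174 174 174 175 174 174]
[ 90  91  88  89  90  90  90  89  87  89  90  89  89  87  89  91  90  90
  89  93 119 174 175 174 175 176 175] [52 53 52 52 54 54 52 52 42 54 41 43 42 40 45 67 82 88 89 88]
```

Run:
```python
from h import *
z=.128
p,q=ray('w1',278.3,136.7,z),ray('w1',279.6,245,z);d=p-q;print(p,q,(p+q)/2,np.linalg.norm(d),np.degrees(np.arctan2(-d[0],d[1])))
```

```text
[0.4647 0.1879 0.128 ] [0.4782 0.0806 0.128 ] [0.47145 0.13425 0.128  ] 0.10814591994153086 7.171015932617873
```

Emit:
drive_tool --moves '[1,0.045,0.01,0.4,0,1,0.045,0.01,0.7,0,1,0.045,0.01,1,0]'

```text
t: 2.87
eef_pos: [0.471, 0.1334, 0.1602]
tcp_rot: [2.096, 2.339, 0.0]
force: [1.8, 0.3, 1.1]
width: 0.0853
finger_force: 0.0
```

Emit:
drive_tool --moves '[1,0,0,0.25,0,1,0,0,0.5,0,1,0,0,0.7,0,1,0,0,0.7,0,0.6,0,0,0.7,0,0,0,0,0.7,0,0,0,0,0.7,0,0,0,0,0.7,0,0,0,0,0.7,0,0,0,0,0.7,0,0,0,0,0.7,0,0,0,0,0.7,0]' --squeeze 50

```text
t: 3.87
eef_pos: [0.4717, 0.1346, 0.0919]
tcp_rot: [2.093, 2.342, 0.001]
force: [-2.0, -0.9, 5.5]
width: 0.0113
finger_force: 49.2
```

Emit:
drive_tool --moves '[0,0,0,-0.2,0,0,0,0,-0.4,0,0,0,0,-0.7,0,0,0,0,-1,0,0,0,0,-1,0]' --squeeze 80

```text
t: 4.28
eef_pos: [0.4735, 0.1348, 0.1964]
tcp_rot: [2.089, 2.338, 0.01]
force: [0.7, -0.5, -0.7]
width: 0.0109
finger_force: 78.5
```

Emit:
drive_tool --moves '[0,0,0,-0.4,0,0,0,0,-0.8,0,0,0,0,-0.8,0]'

```text
t: 4.53
eef_pos: [0.4735, 0.1348, 0.2776]
tcp_rot: [2.088, 2.337, 0.012]
force: [1.1, -0.4, -1.0]
width: 0.0111
finger_force: 78.9
```

Run:
```python
from h import *
snap('wrist','w2.png');snap('scene','s2.png');snap('top','t2.png')
r=lambda f,x,y,w,h:cv2.resize(cv2.imread('pics/'+f)[y:y+h,x:x+w],(400,300),interpolation=cv2.INTER_CUBIC)
w=cv2.resize(cv2.imread('pics/w2.png'),(400,300))
cv2.imwrite('pics/c2.png',np.vstack([np.hstack([w,r('s2.png',300,110,100,75)]),np.hstack([r('s2.png',180,180,160,120),r('t2.png',370,160,84,63)])]))
s=readout.observe();print(s['eef_pos'],s['width'],s['finger_force'],s['force'])
```

```text
[0.47109611 0.13455733 0.27013318] 0.01067892251045155 78.83602738380432 [-0.57706903  0.50089222 -2.70917282]
```

View pics/c2.png

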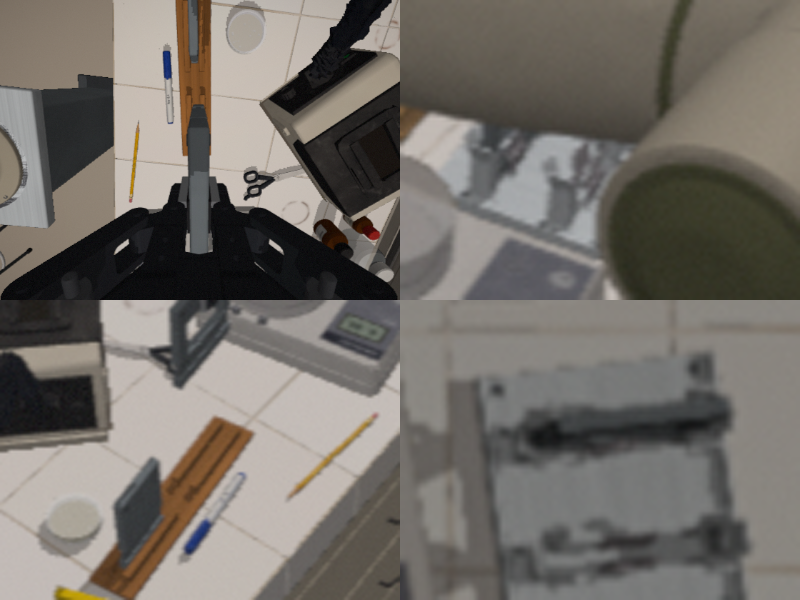

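The panel is lifted cleanly and the plain panel is still standing. The free slot is visible at top crop (630,545), empty. Next I carry the panel over to the rack.

Emit:
drive_tool --moves '[0,-0.3,-0.06,0,0,0,-0.6,-0.12,0,0,0,-0.92,-0.17,0,0]'

```text
t: 4.93
eef_pos: [0.4638, 0.0407, 0.2692]
tcp_rot: [-2.089, -2.342, 0.003]
force: [0.5, -0.4, -2.3]
width: 0.0109
finger_force: 78.7
```

Emit:
drive_tool --moves '[0,-0.3,-0.06,0,0,0,-0.6,-0.12,0,0,0,-0.92,-0.17,0,0]'

```text
t: 5.18
eef_pos: [0.4572, -0.0531, 0.2694]
tcp_rot: [-2.091, -2.34, 0.002]
force: [0.1, 0.2, -2.0]
width: 0.0109
finger_force: 78.7
```

Emit:
drive_tool --moves '[0,-0.3,-0.06,0,0,0,-0.6,-0.12,0,0,0,-0.92,-0.17,0,0]'

```text
t: 5.43
eef_pos: [0.4507, -0.1464, 0.2693]
tcp_rot: [-2.091, -2.34, 0.001]
force: [0.7, -0.4, -2.3]
width: 0.0108
finger_force: 78.7
```

Emit:
drive_tool --moves '[0,-0.3,-0.06,0,0,0,-0.6,-0.12,0,0,0,-0.92,-0.17,0,0]'

```text
t: 5.68
eef_pos: [0.4442, -0.2397, 0.2692]
tcp_rot: [-2.091, -2.34, -0.0]
force: [1.2, -0.3, -1.6]
width: 0.0108
finger_force: 78.7
```

Emit:
drive_tool --moves '[0,-0.3,-0.06,0,0,0,-0.6,-0.12,0,0,0,-0.92,-0.17,0,0]'

```text
t: 5.93
eef_pos: [0.4377, -0.333, 0.269]
tcp_rot: [-2.091, -2.339, -0.001]
force: [1.9, -0.2, -2.0]
width: 0.0109
finger_force: 78.7
```

Emit:
drive_tool --moves '[0,-0.3,-0.06,0,0,0,-0.6,-0.12,0,0,0,-0.92,-0.17,0,0,0,-0.92,-0.17,0,0,0,-0.92,-0.17,0,0]'

```text
t: 6.35
eef_pos: [0.4311, -0.4261, 0.2682]
tcp_rot: [-2.093, -2.337, -0.002]
force: [-0.2, 0.3, -2.3]
width: 0.011
finger_force: 78.7
```

Run:
```python
from h import *
snap('wrist','w3.png');s=readout.observe();print(s['eef_pos'],s['joints'],s['t'],s['width'])
im=cv2.imread('pics/w3.png');cv2.imwrite('pics/w3b.png',cv2.resize(im,(800,600),interpolation=cv2.INTER_CUBIC))
```

```text
[ 0.43153379 -0.42507072  0.26898068] [-9.71162541e-01  4.77496907e-01  1.16361129e+00  2.54875800e-04
  1.50452668e+00 -1.08270401e+00] 6.4 0.010913989826992784
```

View pics/w3b.png

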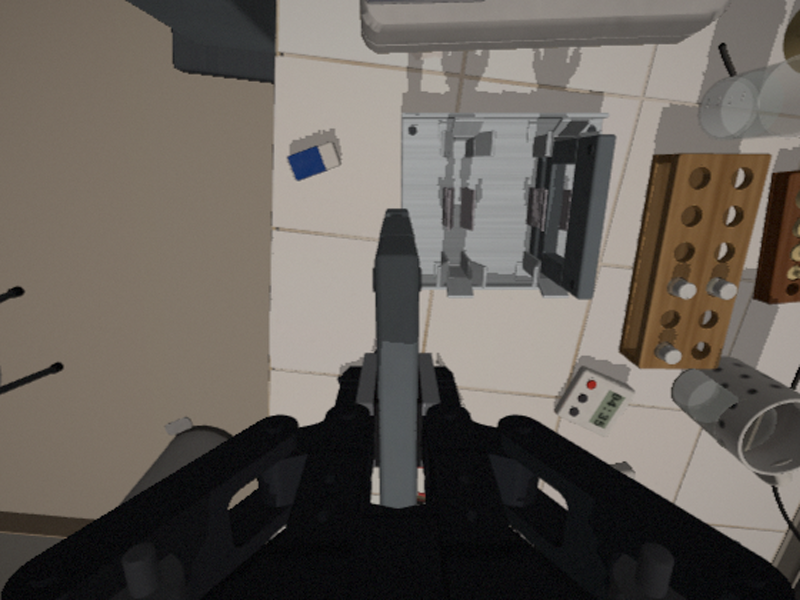

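The wrist view shows the free slot at upscaled px (460,205), with guides at (465,140) and (465,280). The full panel's top runs from (603,137) to (580,297). I'll take a zoomed crop for precision.

Run:
```python
from h import *
im=cv2.imread('pics/w3.png')[70:220,270:440]
cv2.imwrite('pics/c3.png',cv2.resize(im,(680,600),interpolation=cv2.INTER_CUBIC))
```

```text
(no output)
```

View pics/c3.png

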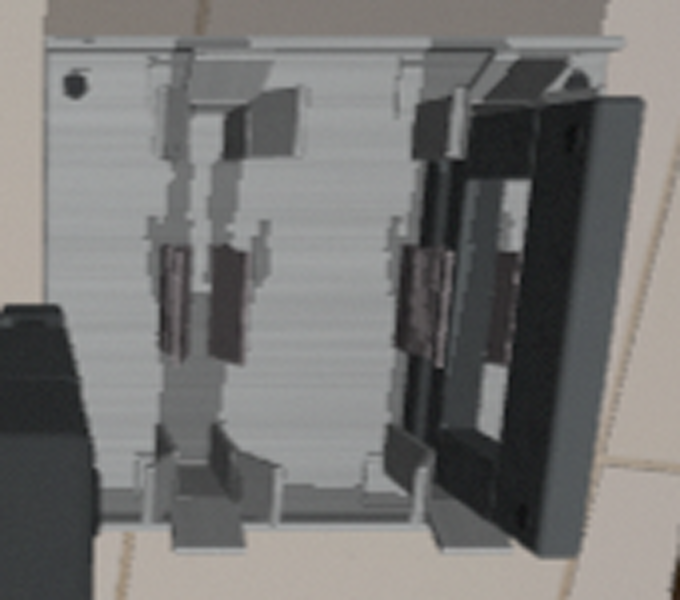

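Run:
```python
from h import *
r=lambda u,v,z:ray('w3',270+u/4-.4,70+v/4-.4,z)
p,q=r(619.5,98,.128),r(557,556,.128);d=p-q;m=(p+q)/2;L=np.linalg.norm(d)
print('full',p,q,m,L,np.degrees(np.arctan2(-d[0],d[1])))
d/=L;n=np.array([d[1],-d[0],0]);print('free from full',m-.08*n)
for a,b in(((148,522),(276,522)),((160,70),(304,90)),((160,155),(298,155))):
    A,B=r(*a,.074),r(*b,.074);print('guides',A,B,(A+B)/2)
A,B=r(208,548,.074),r(230,62,.074);print('end flares',A,B,(A+B)/2,np.linalg.norm(A-B))
c=(r(188,360,.037)+r(210,360,.037))/2;print('springs low end',c,(r(188,245,.037)+r(210,245,.037))/2)
s=readout.observe();f=m-.08*n
e=f-s['eef_pos'];print('tool',e@d,e@n)
```

```text
full [ 0.5515 -0.3173  0.128 ] [ 0.5635 -0.4247  0.128 ] [ 0.5575 -0.371   0.128 ] 0.1080683117292021 6.375320974808503
free from full [ 0.47799473 -0.37988327  0.128     ]
guides [ 0.4668 -0.442   0.074 ] [ 0.5046 -0.4378  0.074 ] [ 0.4857 -0.4399  0.074 ]
guides [ 0.4526 -0.3175  0.074 ] [ 0.4916 -0.3182  0.074 ] [ 0.4721  -0.31785  0.074  ]
guides [ 0.4557 -0.3388  0.074 ] [ 0.4929 -0.3347  0.074 ] [ 0.4743  -0.33675  0.074  ]
end flares [ 0.4858 -0.448   0.074 ] [ 0.4708 -0.3135  0.074 ] [ 0.4783  -0.38075  0.074  ] 0.13533384646864952
springs low end [ 0.4802 -0.3973  0.037 ] [ 0.47485 -0.3623   0.037  ]
tool 0.039748939804379727 0.0511912733227117
```

Emit:
drive_tool --moves '[0,0.2,0.25,0.0,0,0,0.4,0.51,0.2,0,0,0.4,0.51,0.5,0,0,0.4,0.51,0.8,0,0,0.4,0.51,0.8,0,0,0.4,0.51,0.8,0,0,0.4,0.51,0.8,0]'

```text
t: 6.98
eef_pos: [0.4785, -0.3801, 0.1932]
tcp_rot: [2.092, 2.341, -0.0]
force: [-0.5, -0.3, -1.2]
width: 0.0111
finger_force: 78.5
```

Run:
```python
from h import *
snap('wrist','w4.png');snap('scene','s4.png');snap('top','t4.png')
s=readout.observe();print(s['eef_pos'],s['tcp_rot'],s['t'],s['force'])
r=lambda f,x,y,w,h:cv2.resize(cv2.imread('pics/'+f)[y:y+h,x:x+w],(400,300),interpolation=cv2.INTER_CUBIC)
cv2.imwrite('pics/c4.png',np.vstack([np.hstack([r('w4.png',0,0,560,420),r('w4.png',200,20,200,150)]),np.hstack([r('s4.png',290,90,120,90),r('t4.png',370,160,84,63)])]))
```

```text
[ 0.47840245 -0.38045964  0.19323838] [ 2.0917242e+00  2.3398017e+00 -5.4614497e-04] 7.1333 [ 0.56957568 -0.44255543 -2.04224322]
```

View pics/c4.png

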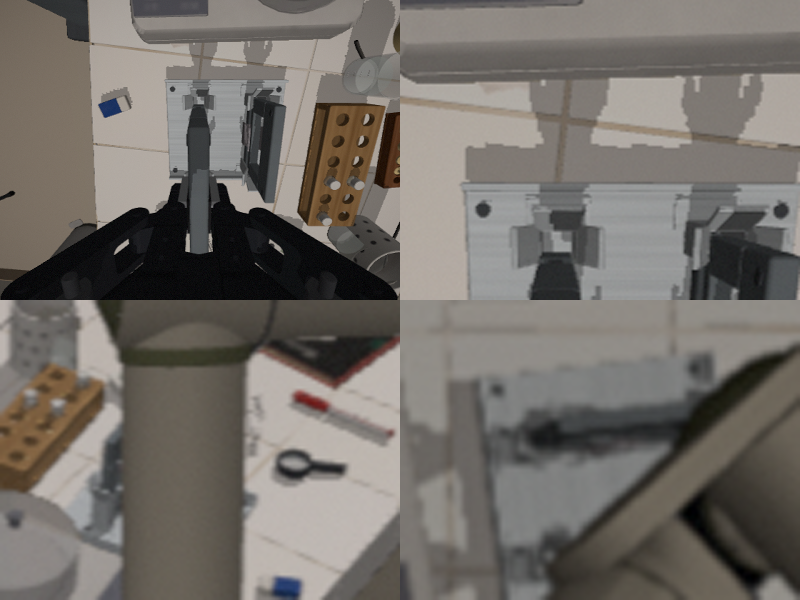

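The panel foot at crop px (556,262) is centred between the guide flares (513 to 605). I'll lower it into the guides.

Emit:
drive_tool --moves '[0,0,0,0.15,0,0,0,0,0.3,0,0,0,0,0.4,0,0,0,0,0.5,0,0,0,0,0.5,0]'

```text
t: 7.55
eef_pos: [0.4776, -0.3795, 0.1398]
tcp_rot: [-2.092, -2.34, -0.001]
force: [-0.6, -0.0, -2.1]
width: 0.0113
finger_force: 78.8
```

Emit:
drive_tool --moves '[0,0,0,0.06,0,0,0,0,0.12,0,0,0,0,0.18,0,0,0,0,0.18,0]'

```text
t: 7.88
eef_pos: [0.4782, -0.3799, 0.1225]
tcp_rot: [-2.094, -2.342, -0.0]
force: [2.4, -0.1, -2.9]
width: 0.0112
finger_force: 78.7
```

Emit:
drive_tool --moves '[0,0,0,0.05,0,0,0,0,0.1,0,0,0,0,0.15,0,0,0,0,0.2,0,0,0,0,0.25,0,0,0,0,0.28,0,0,0,0,0.28,0]'

```text
t: 8.47
eef_pos: [0.4779, -0.3795, 0.0941]
tcp_rot: [-2.093, -2.341, -0.001]
force: [2.2, -0.0, -3.5]
width: 0.011
finger_force: 78.8
```

Emit:
drive_tool --moves '[0,0,0,0.02,0,0,0,0,0.03,0,0,0,0,0.04,0,0,0,0,0.04,0,0,0,0,0.04,0]'

```text
t: 8.88
eef_pos: [0.4783, -0.3797, 0.092]
tcp_rot: [2.093, 2.342, 0.0]
force: [0.9, 3.2, 5.2]
width: 0.0112
finger_force: 79.8
```

Emit:
drive_tool --moves '[0,0,0,0.02,0,0,0,0,0.04,0,0,0,0,0.04,0]'

```text
t: 9.13
eef_pos: [0.4787, -0.3797, 0.0919]
tcp_rot: [2.091, 2.342, -0.0]
force: [-6.3, 13.1, 34.5]
width: 0.0111
finger_force: 84.3
```

Firmly on the floor at TCP 0.092, the same grip height as in the stand. Now I relax, release and retreat.

Emit:
drive_tool --moves '[0,0,0,-0.06,0,0,0,0,-0.06,0,0.6,0,0,-0.06,0,0.9,0,0,-0.06,0,0.9,0,0,-0.06,0,0.9,0,0,-0.06,0,0.9,0,0,-0.06,0,0.9,0,0,-0.06,0,0.9,0,0,-0.06,0,0.9,0,0,-0.06,0]'

```text
t: 9.97
eef_pos: [0.4781, -0.3799, 0.0932]
tcp_rot: [-2.093, -2.342, 0.0]
force: [0.3, 0.2, 1.3]
width: 0.077
finger_force: 0.0
```

Emit:
drive_tool --moves '[0.9,0,0,-0.2,0,0.9,0,0,-0.5,0,0.9,0,0,-0.8,0,0.9,0,0,-1,0,0.9,0,0,-1,0]'

```text
t: 10.38
eef_pos: [0.4792, -0.3811, 0.1982]
tcp_rot: [2.088, 2.337, -0.002]
force: [0.6, -0.1, 0.8]
width: 0.0768
finger_force: 0.0
```

Emit:
drive_tool --moves '[0.9,0,-0.1,-0.3,0,0.9,0,-0.3,-0.6,0,0.9,0,-0.5,-0.6,0,0.9,0,-0.5,-0.6,0]'

```text
t: 10.72
eef_pos: [0.4265, -0.3863, 0.2545]
tcp_rot: [2.094, 2.339, -0.002]
force: [-0.4, -0.6, -0.4]
width: 0.0764
finger_force: 0.0
```

Run:
```python
from h import *
snap('wrist','w5.png');snap('scene','s5.png');snap('top','t5.png')
s=readout.observe();print(s['eef_pos'],s['t'],s['force'],s['width'])
r=lambda f,x,y,w,h:cv2.resize(cv2.imread('pics/'+f)[y:y+h,x:x+w],(400,300),interpolation=cv2.INTER_CUBIC)
cv2.imwrite('pics/c5.png',np.vstack([np.hstack([r('w5.png',0,0,560,420),r('w5.png',220,80,240,180)]),np.hstack([r('s5.png',180,180,160,120),r('t5.png',370,160,84,63)])]))
```

```text
[ 0.42856656 -0.3852591   0.25222281] 10.8667 [ 0.06348901  0.17265155 -0.39101063] 0.07698942758752186
```

View pics/c5.png

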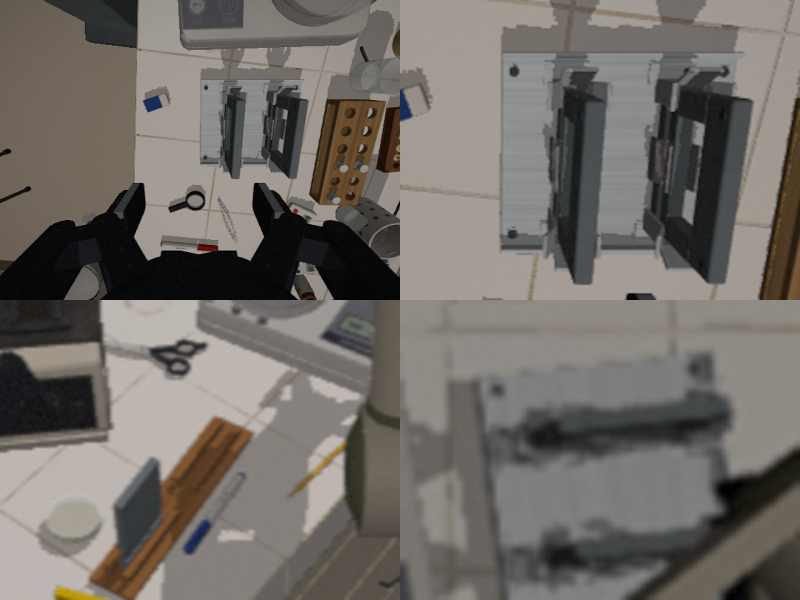

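The window panel stands in the free slot, its top at crop (590,190), level with its neighbour at (725,190). It is released, and the plain panel is undisturbed.

```bash
python3 -c "
from plant import robot
print(robot.close_job())"
```

```text
the job is handed in; nothing more can be done
None
```

The window panel is fully down on the rack floor in the free slot and released, the plain panel is still standing in the stand, and the job was handed in at about 11 s; no verdict came back.

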